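# Load the pipe-rinsing roller bed and set its elbow

### The arm

A 7-joint arm with a two-finger parallel gripper is mounted at the origin on the work surface. World frame = base frame: x ahead of the robot, y to its left, z up, the work surface at z = 0. Lengths are in m, angles in rad, forces in N, time in s.
With the tool pointing down it reaches from about 0.4 to 0.85 m from the base axis. Payload 4.5 kg.
Tool frame: the origin (TCP) lies midway between the tips of the shut fingers; the grasp point (between the pads) lies r.grip_point_offset behind it (r.grip_point_offset is the distance from the TCP to the grasp point, in m); z points along the fingers, y is the line along which they close (so a half turn about z gives the same grasp; the last joint's range is limited). The gripper opens to 88 mm and grips with 3 to 60 N. Pads are 18 mm wide; open, the fingers measure 123 mm over their backs; the gripper's body (75 mm by 187 mm) begins 45 mm behind the grasp point.
Start: joints at [1.174, 0.689, -0.195, 1.565, 0.157, 0.902, -0.215], TCP at [0.261, -0.568, 0.239] pointing down, gripper open.
Joint ranges: [-3.01, 3.01], [-0.46, 2.08], [-1.47, 1.51], [0.13, 2.56], [-1, 4.14], [0.04, 2.09], [-2.66, 2.66]. Speed limits (rad/s): [2.57, 2.57, 3.14, 3.14, 3.14, 3.14, 3.14].

### API

Orientations are given as a unit quaternion [x, y, z, w].
In Python, from plant import r gives the robot as it stands.
- The arm moves only by the shell command python3 -m jog 'ROWS' [FORCE]. ROWS is JSON, a list of rows, each an object of numbers: "wx", "wy", "wz": the turn, a rotation vector about the world's x, y, z as a fraction of full scale; "dx", "dy", "dz": the shift along the world's x, y, z as a fraction of full scale; "hand": the closure, from 0 (fully open) to 1 (shut). In form: [{"wx": .., "wy": .., "wz": .., "dx": .., "dy": .., "dz": .., "hand": ..}, ...]. A call has 1 to 5 rows; each row shifts and turns the commanded pose from where the row before left it; what a row does not reach is not made up. Full scale, the value 1, is 0.25 m for a shift and 2 rad for a turn. A row lasts 1/12 s, in which the tool goes at most 41.7 mm and 7.16 degrees, less where a joint would pass 70% of its speed; a pose out of reach is approached as far as the arm can. A call with a number of a shift or a turn outside -1 to 1 is refused whole. A call with a gripper value outside its range is refused whole. The fingers move at their own pace and stop on an object; FORCE is the grip in N (left out, the last holds). Time passes only in rows, so rows that do not move let the fingers close. It gives the time, the measured TCP pose, the force, the opening and the grip force at its end, in the units of the state.
- r.get_state(): the state, without advancing time (a new reading comes with each control period).
- r.snapshot(name): name is "side" or "top" or "wrist"; returns the picture (480x640x3 uint8, red, green, blue); there is no depth.
- r.camera_info(name): a dict with "mtx" (3x3 intrinsics, pixels), "k1" (the pictures are not rectified: a ray, as slopes to the right and down, at radius r is drawn at 1 + k1 r^2 times it, then the intrinsics apply), "R" (3x3) and "t" (3): a world point X has camera coordinates R X + t. Camera axes: x right, y down, z forward; pixel columns grow to the right and rows downward; lengths in m; the calibration is good to about 2 mm. A picture is of the moment at which its call begins: read the wrist's pose just before it. camera_info takes no time and is no camera call; for the wrist camera it gives the pose at the moment of the call.
- r.finish_job(): hands the job in; it is judged then, once.
Trained networks look in the newest picture that a camera, given by its name, has taken for a name from the list of things; names that differ only in an ending like _2 or _b are one class to them, and where a whole thing is asked for, a point or a joint stands for the part that bears it (a point fixed in the world has none). Each returns a list of dicts, best first, with "p" (0 to 1); they miss things now and then, are a little off and sometimes report something else, mostly with a low value. They report only what shows in the picture. A call takes as long as a camera call. They do not tell look-alikes from the thing itself.
- r.search_frame(camera, query): "bbox" ([left, top, right, bottom] in pixels, round what is visible of it).
- r.masks_of(camera, query): "region" (480x640 bool, what is visible of it) and "bbox" ([left, top, right, bottom] in pixels, round what is visible of it).
The state is a dict: "clock": time; "q": joint angles; "qd": joint speeds; "joint_torque": joint torques, N m; "tool_pos": TCP position; "eef_rot": TCP orientation; "contact_force": force on the tool from outside, world axes, zero at the start; "moment": the same for the moment, N m; "opening": opening from 0.0 (shut) to 1.0 (fully open); "finger_force": force on a finger pad.
Only numpy, scipy, OpenCV 4.12 (cv2) and the standard library are available. Lean on these libraries where they do the work, as an engineer would, in place of code of your own. Each camera call takes 0.05 s, during which the arm holds its last target. There are 200 camera calls.

### The job

Lay the grey pipe and the white pipe gently on the roller bed beside the blue one, each centred across the two wheel rows in a groove of its own, with its orange socket end on the blue-rail side, and without dropping it or setting any pipe rolling. Then screw the rinse elbow clockwise by its orange wing until its outlet points at the orange mark, taking care not to overshoot it, and let go. Leave the blue pipe, the bottle, the tape roll, the valve and the carton where they are.

Things in the scene. Friction and masses are not known exactly. Their poses are not given: they have to be found in the camera images.
- bed: Roller bed, fixed; place and yaw vary. Origin on the bench under the centre of the wheel field; z up; +y along the bed to the elbow; +x is the side with the blue rail and blue stripe (-x: bare aluminium). Sizes in mm. White base 160 (x) by 340 (y -115 to 225), 10 thick. Side rails at x +-62, 52 high. Crossbar at y 109 to 127, 60 high.
- groove0 (a point): Where a pipe's axis passes when it lies in the end groove farthest from the elbow: (0, -72, 75) mm of the bed's frame. Five grooves, at y = -72, -36, 0, 36, 72, lie between six free-turning wheel sets at y = -90, -54 .. 90, axles along x, 50 high. A pipe lies along the bed's x in a groove, axis 75 above the bench; blue has y = 0.
- groove4 (a point): The same for the end groove nearest the elbow: (0, 72, 75) mm of the bed's frame. Each wheel set has two black wheels, diameter 30, 14 wide, at x = -50 and +50, on a 6 mm axle; fingers can go down between the two wheel rows (86 clear; axle tops 53 above the bench).
- pipe_grey: Loose grey plastic pipe to be laid: diameter 32, length 190, about 0.1 kg. Origin on its axis at mid-length (grip here); x along the pipe to its orange socket, a collar of diameter 40 on the last 25 mm. Starts lying in a wooden cradle, axis 34 above the bench, socket away from the robot; the two cradles may swap places.
- pipe_white: Loose white plastic pipe to be laid: same sizes, mass, frame, orange socket and cradle as the grey one.
- pipe_grey_socket (a point): Centre of the grey pipe's orange socket, 82.5 mm from the pipe's middle along its x axis.
- pipe_white_socket (a point): Centre of the white pipe's orange socket, 82.5 mm from the pipe's middle along its x axis.
- cradle_grey: Fixed wooden cradle under the grey pipe: base 130 by 60 by 6 mm, origin under its centre, x along the pipe; four rubber ribs (at x = -45 and +45, 20 long, y = -13 and +13) carry the pipe, tops 22 above the bench. The middle 70 mm of its length is clear for fingers beside the pipe.
- cradle_white: Fixed wooden cradle under the white pipe, the same as the other.
- elbow (a joint): Turn of the elbow on its upright threaded stub, rad: 0 when the outlet points at the mark, positive counterclockwise from above. Starts at 0.7 to 1.4, already started on the thread, so it is turned clockwise by that much; no climb; stiff (0.15 N m), stays where left; can turn past 0, to a stop at -0.6.
- elbow_wing (a point): Grip point of the elbow: on its turning axis, 127 mm above the bench, at (0, 190) mm of the bed's frame, inside the orange wing. The wing is an upright flat plate 12 thick, 60 long, lying along the outlet's direction, from 104 to 138 above the bench, on top of the grey elbow body of diameter 44 (55 to 105 high).
- elbow_outlet (a point): Centre of the mouth of the elbow's level grey outlet, 65 mm from the turning axis, 83 above the bench; the outlet's rim has diameter 36.
- mark (a point): Orange mark, a stripe 8 by 19 mm on the crossbar of the bed, at (0, 118, 61) mm of the bed's frame.
- pipe_blue: Plain blue pipe, diameter 32, length 170, loose, already lying in the middle groove of the bed; not to be disturbed. Origin on its axis at mid-length, x along it.
- bottle: Bystander: white closed bottle, diameter 66, 200 high, standing. Origin at the centre of its underside.
- tape: Bystander: grey tape roll, diameter 104, 40 high, lying flat. Origin at the centre of its underside.
- valve: Bystander: grey ball valve with an orange lever, 110 long (x), 44 wide, 64 high. Origin at the centre of its underside.
- carton: Bystander: brown closed cardboard carton, 60 (x) by 80 by 110 mm high, beyond the bed. Origin at the centre of its underside.
Not all that is in view belongs to the job. Leave any red look-alike of the pipe_white alone.

How it is judged:
On the way, in this order (a step that is already met when the one before it is completed fails the run):
1. both pipes lie at rest in grooves of the bed, released (z of pipe_grey in the frame of bed between 0.0717 and 0.0787 m and x of pipe_grey in the frame of bed between -0.015 and 0.015 m and y of pipe_grey in the frame of bed between -0.085 and 0.085 m and angle between the x axis of each of pipe_grey, pipe_white and the x axis of bed, either way round below 0.07 rad and x of each of pipe_grey_socket, pipe_white_socket in the frame of bed above 0.04 m and linear speed of each of pipe_grey, pipe_white below 0.01 m/s and angular speed of each of pipe_grey, pipe_white below 0.15 rad/s and contact force between the fingers and pipe_grey below 0.1 N and z of pipe_white in the frame of bed between 0.0717 and 0.0787 m and x of pipe_white in the frame of bed between -0.015 and 0.015 m and y of pipe_white in the frame of bed between -0.085 and 0.085 m and contact force between the fingers and pipe_white below 0.1 N), for 0.2 s.
2. the elbow's outlet points at the mark (value of joint elbow between -0.12 and 0.12 rad), for 0.2 s.
At the end, for the whole second after the job is handed in: Grey and white pipe released and at rest in grooves (axis 75 mm up, within 3.5 mm), along bed x within 0.07 rad, centred across the wheel rows within 15 mm, sockets on the blue-rail side; outlet at the mark within 0.12 rad; blue pipe within 8 mm of its start (all of step 1 and all of step 2 and distance of pipe_blue from where it was at the start of the episode below 0.008 m); the robot touches nothing.
It fails at once if a pipe is set rolling on the bed (turns faster than 4 rad/s while down on the wheels) ((z of pipe_grey in the frame of bed below 0.0782 m and angular speed of pipe_grey above 4 rad/s and x of pipe_grey in the frame of bed between -0.12 and 0.12 m and y of pipe_grey in the frame of bed between -0.14 and 0.14 m) or (z of pipe_white in the frame of bed below 0.0782 m and angular speed of pipe_white above 4 rad/s and x of pipe_white in the frame of bed between -0.12 and 0.12 m and y of pipe_white in the frame of bed between -0.14 and 0.14 m) or (z of pipe_blue in the frame of bed below 0.0782 m and angular speed of pipe_blue above 4 rad/s and x of pipe_blue in the frame of bed between -0.12 and 0.12 m and y of pipe_blue in the frame of bed between -0.14 and 0.14 m)).
It fails at once if a pipe is dropped on the bed (comes down on it at over 0.3 m/s, as after a fall of 5 mm or more) or pressed on it with over 25 N ((z of pipe_grey in the frame of bed below 0.0912 m and linear speed of pipe_grey above 0.3 m/s and x of pipe_grey in the frame of bed between -0.12 and 0.12 m and y of pipe_grey in the frame of bed between -0.14 and 0.14 m) or (z of pipe_white in the frame of bed below 0.0912 m and linear speed of pipe_white above 0.3 m/s and x of pipe_white in the frame of bed between -0.12 and 0.12 m and y of pipe_white in the frame of bed between -0.14 and 0.14 m) or (z of pipe_blue in the frame of bed below 0.0912 m and linear speed of pipe_blue above 0.3 m/s and x of pipe_blue in the frame of bed between -0.12 and 0.12 m and y of pipe_blue in the frame of bed between -0.14 and 0.14 m) or contact force between any of pipe_grey, pipe_white, pipe_blue and bed above 25 N).
It fails at once if the blue pipe already on the bed is shifted by more than 8 mm (distance of pipe_blue from where it was at the start of the episode above 0.008 m).
It fails at once if the bottle, tape roll, valve or carton is pushed more than 20 mm or tipped (distance of any of bottle, tape, valve, carton from where it was at the start of the episode above 0.02 m or angle between any of bottle, tape, valve, carton's own z axis and vertical above 0.3 rad).
It fails at once if the elbow is turned more than 0.2 rad past the mark (value of joint elbow below -0.2 rad).
It also fails if it takes over 70 s, if anything falls off the work surface, if the arm or the gripper's body presses on something with over 40 N, if the wrist force passes 120 N, or if a joint passes its speed limit or range.

## Working session

There is one attempt and no reset: what is moved stays moved. The work goes in short steps, Python scripts to look and compute and a shell command to move; the robot and the scene stay as the last step left them, time stands still between calls to the robot, and variables do not carry over. Pictures are saved under pics/ and viewed, at most 12 in all, crops included, and the job is handed in when it is done.

```bash
ls; mkdir -p pics
python3 - <<'E'
from plant import r
import cv2,numpy as np
for n in ["top","side"]:
    im=r.snapshot(n); cv2.imwrite(f"pics/{n}0.png",im[:,:,::-1])
    c=r.camera_info(n); print(n,{k:np.round(v,3).tolist() for k,v in c.items()})
    for q in ["bed","pipe_grey","pipe_white","pipe_grey_socket","pipe_white_socket","elbow_wing","elbow_outlet","mark","pipe_blue","bottle","carton","tape","valve"]:
        print(q,[(round(d["p"],2),np.round(d["bbox"]).astype(int).tolist()) for d in r.search_frame(n,q)[:3]])
print(r.get_state(), r.grip_point_offset)
E
```

```text
pics
top {'mtx': [[616.97, 0.0, 326.985], [0.0, 616.97, 249.399], [0.0, 0.0, 1.0]], 'k1': -0.133, 'R': [[0.024, -1.0, 0.012], [-0.989, -0.026, -0.146], [0.146, -0.008, -0.989]], 't': [-0.125, 0.535, 1.429]}
bed [(0.78, [125, 197, 275, 282])]
pipe_grey [(0.76, [330, 210, 366, 287])]
pipe_white [(0.69, [414, 239, 450, 320]), (0.65, [487, 261, 528, 338]), (0.56, [450, 175, 522, 225])]
pipe_grey_socket [(0.66, [332, 210, 366, 290])]
pipe_white_socket [(0.96, [490, 264, 530, 338]), (0.93, [455, 176, 517, 224]), (0.65, [412, 242, 450, 319])]
elbow_wing [(0.55, [125, 202, 164, 235])]
elbow_outlet [(0.55, [123, 203, 166, 237])]
mark [(0.61, [125, 197, 273, 282])]
pipe_blue [(0.66, [203, 205, 228, 275])]
bottle [(0.6, [279, 154, 304, 201])]
carton [(0.97, [211, 133, 250, 176])]
tape [(0.91, [366, 151, 404, 196])]
valve [(0.97, [380, 323, 400, 367])]
side {'mtx': [[534.074, 0.0, 314.034], [0.0, 534.074, 238.623], [0.0, 0.0, 1.0]], 'k1': -0.08, 'R': [[-0.958, -0.286, 0.014], [-0.183, 0.574, -0.798], [0.22, -0.767, -0.603]], 't': [0.469, 0.247, 1.289]}
bed [(0.85, [194, 279, 318, 413])]
pipe_gre
[... 796 characters left out ...]
8910321, -0.19460045,  1.56528598,  0.15729652,
        0.90250237, -0.21509504]), 'qd': array([ 2.00708680e-03,  2.25904160e-05,  2.20646918e-03,  6.16270295e-04,
       -3.89345430e-04, -7.99991490e-04, -1.57487705e-03]), 'joint_torque': array([ 1.02507265e-04, -5.27490163e+01, -1.26699071e+00, -1.53745294e+01,
       -5.19283453e-02, -7.40917785e-04, -5.35543552e-05]), 'tool_pos': array([ 0.26103407, -0.56791067,  0.23874447]), 'eef_rot': array([9.76888655e-01, 2.13748811e-01, 1.66133089e-05, 3.90321287e-05]), 'contact_force': array([ 0.28133144, -0.05379438, -1.11244713]), 'moment': array([-0.01868379,  0.0598579 , -0.00118445]), 'finger_force': 0.0, 'opening': 1.0048275035246024} 0.0187
```

Run:
```python
import cv2
a=cv2.imread("pics/top0.png")[125:375,100:540]; cv2.imwrite("pics/topc.png",cv2.resize(a,(792,450),interpolation=cv2.INTER_CUBIC))
```

```text
(no output)
```

View pics/topc.png

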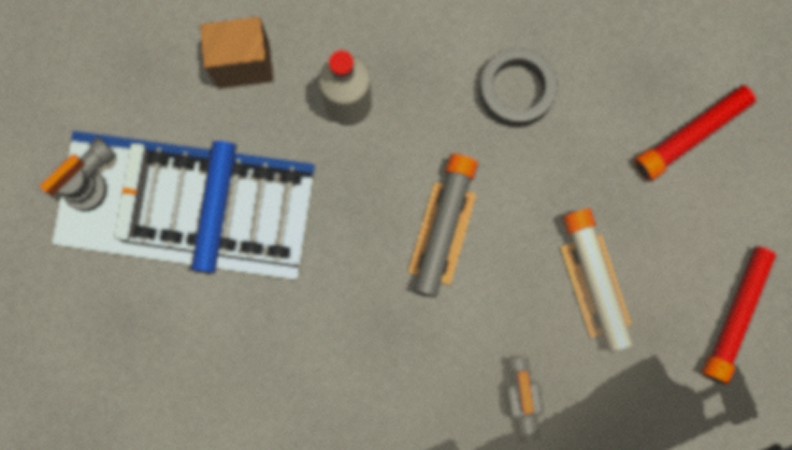

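View pics/side0.png

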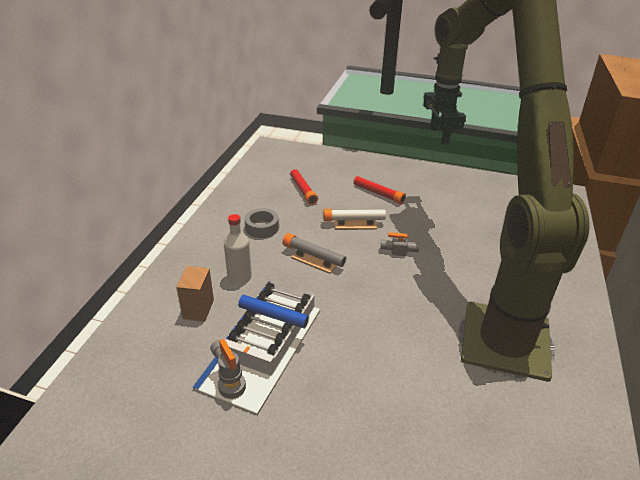

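The top picture shows the bed at left (blue rail on the far side, elbow at the left end, crop (85,185)). Grey pipe is at crop (445,225) and white at (600,280), both sockets up. The red ones are decoys. The side view agrees.

```bash
cat > h.py <<'E'
from plant import r
import cv2,numpy as np
def ray(n,px,c=None):
    c=c or r.camera_info(n); K=np.array(c["mtx"]); p=np.atleast_2d(px).astype(float)
    s=cv2.undistortPoints(p[:,None],K,np.array([c["k1"],0,0,0.]))[:,0]
    R=np.array(c["R"]); return -R.T@np.array(c["t"]), np.c_[s,np.ones(len(s))]@R
def onz(n,px,z,c=None):
    o,d=ray(n,px,c); return o+d*((z-o[2])/d[:,2])[:,None]
def proj(n,X,c=None):
    c=c or r.camera_info(n); R=np.array(c["R"])
    return cv2.projectPoints(np.atleast_2d(X).astype(float),cv2.Rodrigues(R)[0],np.array(c["t"],float),np.array(c["mtx"]),np.array([c["k1"],0,0,0.]))[0][:,0]
def blob(im,f,box):  # largest colour blob in box -> contour pts, centroid
    hsv=cv2.cvtColor(im,cv2.COLOR_RGB2HSV).astype(int); m=f(hsv).astype(np.uint8)
    k=np.zeros_like(m); a,b,c,d=box; k[b:d,a:c]=m[b:d,a:c]
    n,l,s,cen=cv2.connectedComponentsWithStats(k); i=1+np.argmax(s[1:,4]); return l==i,cen[i],s[i,4]
orange=lambda h:(h[...,0]>4)&(h[...,0]<18)&(h[...,1]>170)&(h[...,2]>150)
blue=lambda h:(h[...,0]>105)&(h[...,0]<130)&(h[...,1]>150)
def rect(m): return cv2.minAreaRect(np.argwhere(m)[:,::-1].astype(np.float32))
E
python3 - <<'E'
from h import *
n="top"; im=r.snapshot(n)
for q,box in [("pipe_grey",(325,205,370,292)),("pipe_white",(408,236,455,325))]:
    for d in r.masks_of(n,q)[:3]:
        b=d["bbox"]
        if not(abs(b[0]-box[0])<15): continue
        m=d["region"]; rc=rect(m); ends=cv2.boxPoints(rc)
        print(q,d["p"],rc, m.sum())
    s,c,a=blob(im,orange,box); print(" socket",c,a,onz(n,c,0.045).round(4), "rectcentre z.034",onz(n,rc[0],0.04).round(4))
    bp=onz(n,ends,0.04); print(bp.round(3).tolist())
m,c,a=blob(im,blue,(200,200,232,280)); rc=rect(m);print("blue",rc,onz(n,rc[0],0.085).round(4),onz(n,cv2.boxPoints(rc),.085).round(3).tolist())
m,c,a=blob(im,orange,(160,220,185,240)); print("mark",c,a,onz(n,c,0.061))
m,c,a=blob(im,orange,(115,200,160,240)); rc=rect(m);print("wing",rc,onz(n,rc[0],0.13),onz(n,cv2.boxPoints(rc),.13).round(3).tolist())
cr=np.array([[75,132],[313,165],[297,277],[53,243]])/1.8+[100,125]
print("corners",onz(n,cr,0.01).round(3).tolist())
for q in ["bottle","carton","tape","valve"]:
    b=r.search_frame(n,q)[0]["bbox"]; print(q,onz(n,[[b[0],b[1]],[b[2],b[3]]],0.0).round(3).tolist())
E
```

```text
pipe_grey 0.62 ((345.473876953125, 249.83164978027344), (15.200687408447266, 79.08929443359375), 17.744670867919922) 1031
 socket [356.60431655 216.34532374] 139 [[ 0.619  -0.1803  0.045 ]] rectcentre z.034 [[ 0.538  -0.1554  0.04  ]]
[[0.452, -0.112, 0.04], [0.636, -0.165, 0.04], [0.625, -0.2, 0.04], [0.442, -0.146, 0.04]]
pipe_white 0.56 ((432.2000427246094, 280.1000061035156), (80.63806915283203, 16.76007080078125), 71.56504821777344) 1137
 socket [421.65648855 246.81679389] 131 [[ 0.5493 -0.337   0.045 ]] rectcentre z.034 [[ 0.4707 -0.3633  0.04  ]]
[[0.555, -0.313, 0.04], [0.569, -0.352, 0.04], [0.387, -0.413, 0.04], [0.374, -0.375, 0.04]]
blue ((218.88165283203125, 239.43621826171875), (70.78618621826172, 26.832977294921875), 87.35746002197266) [[0.548  0.1401 0.085 ]] [[0.629, 0.18, 0.085], [0.634, 0.117, 0.085], [0.468, 0.101, 0.085], [0.464, 0.163, 0.085]]
mark [171.         230.66666667] 9 [[0.57003169 0.2597087  0.061     ]]
wing ((132.79244995117188, 220.77357482910156), (4.422924041748047, 25.55467414855957), 47.48955535888672) [[0.57880338 0.33215116 0.13      ]] [[0.562, 0.356, 0.13], [0.603, 0.315, 0.13], [0.596, 0.308, 0.13], [0.555, 0.349, 0.13]]
corners [[0.659, 0.352, 0.01], [0.62, 0.02, 0.01], [0.466, 0.036, 0.01], [0.503, 0.372, 0.01]]
bottle [[0.791, 0.021, 0.0], [0.668, -0.054, 0.0]]
carton [[0.833, 0.187, 0.0], [0.73, 0.076, 0.0]]
tape [[0.803, -0.204, 0.0], [0.683, -0.303, 0.0]]
valve [[0.802, -0.202, 0.0], [0.678, -0.307, 0.0]]
```

```bash
python3 -m jog '[{"dx":0.105,"dy":0.102,"dz":-0.01,"wz":-0.0065,"hand":0},{"dx":0.105,"dy":0.102,"dz":-0.01,"wz":-0.0065,"hand":0},{"dx":0.105,"dy":0.102,"dz":-0.01,"wz":-0.0065,"hand":0},{"dx":0.105,"dy":0.102,"dz":-0.01,"wz":-0.0065,"hand":0}]' 20
python3 -m jog '[{"dx":0.105,"dy":0.102,"dz":-0.01,"wz":-0.0065,"hand":0},{"dx":0.105,"dy":0.102,"dz":-0.01,"wz":-0.0065,"hand":0},{"dx":0.105,"dy":0.102,"dz":-0.01,"wz":-0.0065,"hand":0},{"dx":0.105,"dy":0.102,"dz":-0.01,"wz":-0.0065,"hand":0},{"hand":0}]'
python3 - <<'E'
from h import *
c=r.camera_info("wrist"); im=r.snapshot("wrist"); cv2.imwrite("pics/w1.png",im[:,:,::-1])
print(c,r.get_state()["tool_pos"])
print(proj("wrist",[[.471,-.3635,.034],[.5493,-.337,.034]],c))
for d in r.masks_of("wrist","pipe_white"): print(d["p"],d["bbox"],rect(d["region"]))
E
```

```text
{'mtx': array([[350.83355259,   0.        , 320.33824891],
       [  0.        , 350.83355259, 231.25723812],
       [  0.        ,   0.        ,   1.        ]]), 'k1': -0.052144997136505354, 'R': array([[ 0.41723628, -0.90879647,  0.00168988],
       [-0.86961271, -0.39870517,  0.29121799],
       [-0.26398412, -0.12297625, -0.95665523]]), 't': array([-0.62615479, -0.03838111,  0.38872052])} [ 0.26101775 -0.56791421  0.23874598]
[[ 202.67643185 -116.32529097]
 [ 209.51957304 -223.28233899]]
0.89 [300.0, 1.7, 448.2, 119.9] ((374.02862548828125, 45.934844970703125), (42.42455291748047, 172.7908477783203), 45.535457611083984)
0.75 [183.4, 0.1, 217.0, 9.9] ((199.0, 4.5), (9.0, 36.0), 90.0)
0.33 [15.5, 1.0, 92.3, 86.3] ((53.0, 43.5), (87.0, 74.0), 90.0)invalid input
invalid input
```

View pics/w1.png

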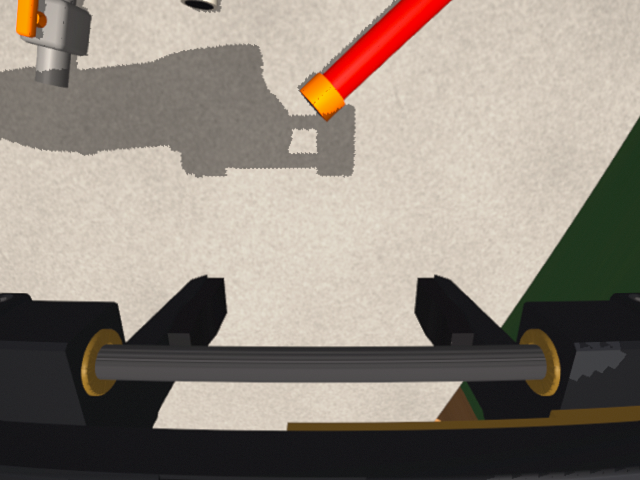

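The arm has not moved. The wrist view still shows the red decoy (socket at (323,97)) from the start pose. The rows probably need every key.

```bash
python3 -m jog '[{"wx":0,"wy":0,"wz":-0.0065,"dx":0.105,"dy":0.102,"dz":-0.01,"hand":0},{"wx":0,"wy":0,"wz":-0.0065,"dx":0.105,"dy":0.102,"dz":-0.01,"hand":0},{"wx":0,"wy":0,"wz":-0.0065,"dx":0.105,"dy":0.102,"dz":-0.01,"hand":0},{"wx":0,"wy":0,"wz":-0.0065,"dx":0.105,"dy":0.102,"dz":-0.01,"hand":0}]' 20 && python3 -m jog '[{"wx":0,"wy":0,"wz":-0.0065,"dx":0.105,"dy":0.102,"dz":-0.01,"hand":0},{"wx":0,"wy":0,"wz":-0.0065,"dx":0.105,"dy":0.102,"dz":-0.01,"hand":0},{"wx":0,"wy":0,"wz":-0.0065,"dx":0.105,"dy":0.102,"dz":-0.01,"hand":0},{"wx":0,"wy":0,"wz":-0.0065,"dx":0.105,"dy":0.102,"dz":-0.01,"hand":0},{"wx":0,"wy":0,"wz":0,"dx":0,"dy":0,"dz":0,"hand":0}]'
cat >> h.py <<'E'
def pipe(n,mid,z=.034,ww=.02):
    """refine: orange socket blob near guess, and pipe body mask"""
E
python3 - <<'E'
from h import *
c=r.camera_info("wrist"); im=r.snapshot("wrist"); cv2.imwrite("pics/w2.png",im[:,:,::-1])
s=r.get_state();print(s["tool_pos"],s["eef_rot"],s["clock"])
print(proj("wrist",[[.471,-.3635,.034],[.5493,-.337,.034]],c))
for d in r.masks_of("wrist","pipe_white"): print(d["p"],d["bbox"],rect(d["region"]))
E
```

```text
clock: 2.18
tool_pos: [0.367, -0.4649, 0.2288]
eef_rot: [0.982, 0.188, 0.0, 0.0]
contact_force: [0.7, 0.6, -1.0]
opening: 0.998
finger_force: 0.0
clock: 2.6
tool_pos: [0.4787, -0.355, 0.2185]
eef_rot: [0.986, 0.169, 0.003, -0.002]
contact_force: [0.4, -0.1, -0.0]
opening: 1.0
finger_force: 0.0
[ 0.47533854 -0.35886151  0.21859553] [ 0.9859137   0.16724403  0.00150789 -0.00115535] 2.65
[[325.60058705 218.74251242]
 [327.11899938 130.70301473]]
0.97 [438.3, 11.3, 640.0, 105.3] ((540.4805908203125, 53.97370147705078), (44.684295654296875, 213.9761962890625), 71.93952178955078)
0.94 [309.2, 113.5, 352.1, 315.1] ((328.0, 213.5), (199.0, 44.0), 90.0)
0.72 [411.1, 238.4, 556.1, 344.5] ((484.7358093261719, 298.97247314453125), (34.26256561279297, 171.70318603515625), 48.6522216796875)
```

View pics/w2.png

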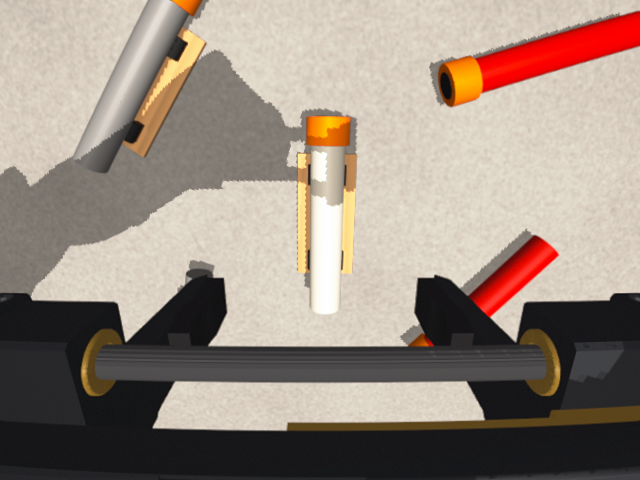

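The wrist view shows the white pipe upright in the image, centred at (326,215) with its socket at (328,131), within 1–2 px of my estimate. The grey pipe is at upper left and the red decoys are at right. Next I descend.

```bash
sed -i '/^def pipe/,$d' h.py
cat >> h.py <<'E'
def tails(mid,yaw,z):
    u=np.array([np.cos(yaw),np.sin(yaw),0]); m=np.array([*mid,z]); return np.array([m-.095*u,m,m+.0825*u])
def st():
    from scipy.spatial.transform import Rotation as Ro
    s=r.get_state(); R=Ro.from_quat(s["eef_rot"]).as_matrix()
    print("t",round(s["clock"],2),"pos",s["tool_pos"].round(4),"yaw",round(float(np.arctan2(R[1,0],R[0,0])),3),"z",R[:,2].round(3),"F",s["contact_force"].round(1),"op",round(s["opening"],3),"ff",round(s["finger_force"],1))
E
python3 -m jog '[{"wx":0,"wy":0,"wz":0,"dx":0,"dy":0,"dz":-0.14,"hand":0},{"wx":0,"wy":0,"wz":0,"dx":0,"dy":0,"dz":-0.14,"hand":0},{"wx":0,"wy":0,"wz":0,"dx":0,"dy":0,"dz":0,"hand":0},{"wx":0,"wy":0,"wz":0,"dx":0,"dy":0,"dz":0,"hand":0}]'
python3 - <<'E'
from h import *
st(); n="wrist"; c=r.camera_info(n); im=r.snapshot(n); cv2.imwrite("pics/w3.png",im[:,:,::-1])
s,cc,a=blob(im,orange,(240,0,420,250)); print("socket",cc,a,onz(n,cc,.045,c).round(4))
for d in r.masks_of(n,"pipe_white"):
    print(d["p"],np.round(d["bbox"]))
    m=d["region"]; rows=[y for y in range(150,260,20) if m[y].any()]
    print([ (y,np.flatnonzero(m[y])[[0,-1]].tolist()) for y in rows])
print(proj(n,tails((.471,-.3635),.327,.034),c).round(0).tolist())
E
```

```text
clock: 3.03
tool_pos: [0.4688, -0.3647, 0.1478]
eef_rot: [0.987, 0.162, -0.002, -0.001]
contact_force: [-0.2, -0.4, 0.4]
opening: 1.0
finger_force: 0.0
t 3.03 pos [ 0.4688 -0.3647  0.1478] yaw 0.325 z [-0.004  0.001 -1.   ] F [-0.2 -0.4  0.4] op 1.0 ff 0.0
socket [298.25882353 109.70784314] 510 [[ 0.5456 -0.3237  0.045 ]]
0.9 [459.   3. 639.  80.]
[]
0.7 [422. 242. 606. 408.]
[(250, [563, 597])]
0.59 [293.  92. 347. 343.]
[(150, [298, 341]), (170, [298, 341]), (190, [299, 339]), (210, [299, 340]), (230, [299, 340]), (250, [300, 339])]
[[320.0, 332.0], [319.0, 224.0], [319.0, 112.0]]
```

```bash
python3 -m jog '[{"wx":0,"wy":0,"wz":0,"dx":0.003,"dy":0,"dz":-0.14,"hand":0},{"wx":0,"wy":0,"wz":0,"dx":0,"dy":0,"dz":-0.14,"hand":0},{"wx":0,"wy":0,"wz":0,"dx":0,"dy":0,"dz":-0.12,"hand":0},{"wx":0,"wy":0,"wz":0,"dx":0,"dy":0,"dz":-0.106,"hand":0},{"wx":0,"wy":0,"wz":0,"dx":0,"dy":0,"dz":0,"hand":0}]' 20 && python3 -m jog '[{"wx":0,"wy":0,"wz":0,"dx":0,"dy":0,"dz":0,"hand":0.3},{"wx":0,"wy":0,"wz":0,"dx":0,"dy":0,"dz":0,"hand":1},{"wx":0,"wy":0,"wz":0,"dx":0,"dy":0,"dz":0,"hand":1},{"wx":0,"wy":0,"wz":0,"dx":0,"dy":0,"dz":0,"hand":1},{"wx":0,"wy":0,"wz":0,"dx":0,"dy":0,"dz":0,"hand":1}]' 20 && python3 -m jog '[{"wx":0,"wy":0,"wz":0,"dx":0,"dy":0,"dz":0,"hand":1},{"wx":0,"wy":0,"wz":0,"dx":0,"dy":0,"dz":0,"hand":1},{"wx":0,"wy":0,"wz":0,"dx":0,"dy":0,"dz":0,"hand":1}]' 20
```

```text
clock: 3.55
tool_pos: [0.4703, -0.3633, 0.0198]
eef_rot: [0.987, 0.163, -0.002, -0.001]
contact_force: [-0.2, 0.2, -0.5]
opening: 1.0
finger_force: 0.0
clock: 3.97
tool_pos: [0.4726, -0.3646, 0.0239]
eef_rot: [0.987, 0.163, 0.001, 0.001]
contact_force: [0.5, -0.3, -0.8]
opening: 0.647
finger_force: 0.0
clock: 4.22
tool_pos: [0.4719, -0.3639, 0.0225]
eef_rot: [0.987, 0.163, 0.0, 0.0]
contact_force: [-0.1, -0.1, -0.1]
opening: 0.422
finger_force: 0.0
```

```bash
python3 -m jog '[{"wx":0,"wy":0,"wz":0,"dx":0,"dy":0,"dz":0,"hand":1},{"wx":0,"wy":0,"wz":0,"dx":0,"dy":0,"dz":0,"hand":1},{"wx":0,"wy":0,"wz":0,"dx":0,"dy":0,"dz":0,"hand":1},{"wx":0,"wy":0,"wz":0,"dx":0,"dy":0,"dz":0.04,"hand":1},{"wx":0,"wy":0,"wz":0,"dx":0,"dy":0,"dz":0.1,"hand":1}]' 20 && python3 -m jog '[{"wx":0,"wy":0,"wz":0,"dx":0,"dy":0,"dz":0.14,"hand":1},{"wx":0,"wy":0,"wz":0,"dx":0,"dy":0,"dz":0.14,"hand":1},{"wx":0,"wy":0,"wz":0,"dx":0,"dy":0,"dz":0.14,"hand":1},{"wx":0,"wy":0,"wz":0,"dx":0,"dy":0,"dz":0,"hand":1}]' 20
```

```text
clock: 4.63
tool_pos: [0.47, -0.3631, 0.0552]
eef_rot: [0.987, 0.163, -0.002, -0.002]
contact_force: [-0.3, -0.1, -2.5]
opening: 0.35
finger_force: 20.0
clock: 4.97
tool_pos: [0.4754, -0.3673, 0.1694]
eef_rot: [0.987, 0.162, 0.005, 0.005]
contact_force: [1.1, -0.5, -1.2]
opening: 0.359
finger_force: 20.0
```

```bash
python3 -m jog '[{"wx":0,"wy":0,"wz":-0.014,"dx":0,"dy":0.07,"dz":0,"hand":1},{"wx":0,"wy":0,"wz":-0.014,"dx":0,"dy":0.14,"dz":0,"hand":1},{"wx":0,"wy":0,"wz":-0.014,"dx":0,"dy":0.14,"dz":0,"hand":1},{"wx":0,"wy":0,"wz":-0.014,"dx":0,"dy":0.14,"dz":0,"hand":1},{"wx":0,"wy":0,"wz":-0.014,"dx":0,"dy":0.14,"dz":0,"hand":1}]' 20 && python3 -m jog '[{"wx":0,"wy":0,"wz":-0.014,"dx":0.02,"dy":0.14,"dz":0,"hand":1},{"wx":0,"wy":0,"wz":-0.014,"dx":0.02,"dy":0.14,"dz":0,"hand":1},{"wx":0,"wy":0,"wz":-0.014,"dx":0.03,"dy":0.14,"dz":0,"hand":1},{"wx":0,"wy":0,"wz":-0.014,"dx":0.03,"dy":0.14,"dz":0,"hand":1},{"wx":0,"wy":0,"wz":-0.014,"dx":0.03,"dy":0.14,"dz":0,"hand":1}]' 20 && python3 -m jog '[{"wx":0,"wy":0,"wz":-0.014,"dx":0.03,"dy":0.14,"dz":0,"hand":1},{"wx":0,"wy":0,"wz":-0.014,"dx":0.03,"dy":0.14,"dz":0,"hand":1},{"wx":0,"wy":0,"wz":-0.014,"dx":0.03,"dy":0.14,"dz":0,"hand":1},{"wx":0,"wy":0,"wz":-0.014,"dx":0.03,"dy":0.14,"dz":0,"hand":1},{"wx":0,"wy":0,"wz":-0.014,"dx":0.03,"dy":0.14,"dz":0,"hand":1}]' 20 && python3 -m jog '[{"wx":0,"wy":0,"wz":-0.008,"dx":0.03,"dy":0.1,"dz":0,"hand":1},{"wx":0,"wy":0,"wz":0,"dx":0,"dy":0,"dz":0,"hand":1},{"wx":0,"wy":0,"wz":0,"dx":0,"dy":0,"dz":0,"hand":1},{"wx":0,"wy":0,"wz":0,"dx":0,"dy":0,"dz":0,"hand":1}]' 20
python3 - <<'E'
from h import *
st(); n="wrist"; c=r.camera_info(n); im=r.snapshot(n); cv2.imwrite("pics/w4.png",im[:,:,::-1])
O=np.array([.556,.142]); a=-.113; ux=np.array([np.cos(a),np.sin(a)]); uy=np.array([-ux[1],ux[0]])
B=lambda x,y,z: np.array([*(O+x*ux+y*uy),z])
pts={"mark":B(0,.118,.061),"w+90":B(.05,.09,.065),"w-90":B(-.05,.09,.065),"w+54":B(.05,.054,.065),"w-54":B(-.05,.054,.065),"bar+":B(.062,.118,.06),"wing":B(0,.19,.138),"blue+":B(.085,0,.091),"c":B(.08,.225,.01)}
v=im.copy()
for k,X in pts.items():
    p=proj(n,X,c)[0]; print(k,p.round())
    cv2.drawMarker(v,tuple(int(t) for t in p),(255,0,255),cv2.MARKER_CROSS,10,1)
cv2.imwrite("pics/w4m.png",v[:,:,::-1])
E
```

```text
clock: 5.38
tool_pos: [0.4715, -0.2056, 0.1622]
eef_rot: [0.996, 0.092, 0.0, 0.0]
contact_force: [0.4, -0.6, -1.2]
opening: 0.356
finger_force: 20.0
clock: 5.8
tool_pos: [0.5046, -0.0302, 0.1622]
eef_rot: [1.0, 0.023, 0.0, 0.0]
contact_force: [0.2, 0.0, -2.1]
opening: 0.356
finger_force: 20.0
clock: 6.22
tool_pos: [0.5422, 0.1451, 0.1621]
eef_rot: [0.999, -0.047, 0.0, 0.0]
contact_force: [0.8, -0.9, -1.8]
opening: 0.36
finger_force: 20.0
clock: 6.55
tool_pos: [0.5491, 0.1671, 0.1619]
eef_rot: [0.998, -0.055, -0.0, 0.001]
contact_force: [-0.7, -0.4, -2.0]
opening: 0.358
finger_force: 20.0
t 6.55 pos [0.5491 0.1671 0.1619] yaw -0.11 z [-0.001 -0.002 -1.   ] F [-0.7 -0.4 -2. ] op 0.358 ff 20.0
mark [191. 220.]
w+90 [223. 151.]
w-90 [233. 285.]
w+54 [276. 151.]
w-54 [280. 286.]
bar+ [183. 133.]
wing [ 12. 258.]
blue+ [362.  93.]
c [ 77. 111.]
```

View pics/w4m.png

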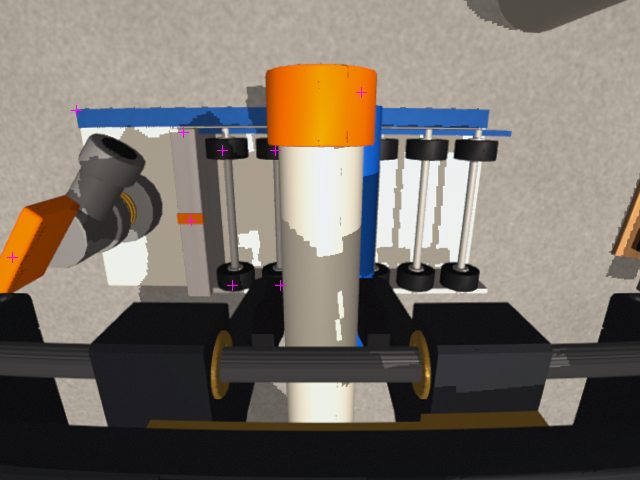

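The overlay shows the mark at (190,218) and the bed corner at (78,108), within 3 px of my predictions. The white pipe is held straight with its socket towards the blue rail. The move came up 45 mm short of groove 4 in y, so I add that plus a small tilt away from the elbow wing.

```bash
python3 -m jog '[{"wx":0.02,"wy":-0.0023,"wz":0,"dx":0.03,"dy":0.094,"dz":0,"hand":1},{"wx":0.02,"wy":-0.0023,"wz":0,"dx":0.03,"dy":0.094,"dz":0,"hand":1},{"wx":0.02,"wy":-0.0022,"wz":0,"dx":0.003,"dy":0,"dz":-0.08,"hand":1},{"wx":0,"wy":0,"wz":0,"dx":0,"dy":0,"dz":-0.08,"hand":1},{"wx":0,"wy":0,"wz":0,"dx":0,"dy":0,"dz":0,"hand":1}]' 20 && python3 -m jog '[{"wx":0,"wy":0,"wz":0,"dx":0,"dy":0,"dz":0,"hand":1},{"wx":0,"wy":0,"wz":0,"dx":0,"dy":0,"dz":0,"hand":1},{"wx":0,"wy":0,"wz":0,"dx":0,"dy":0,"dz":0,"hand":1}]' 20
python3 - <<'E'
from h import *
st(); n="wrist"; c=r.camera_info(n); im=r.snapshot(n)
s=r.get_state(); from scipy.spatial.transform import Rotation as Ro
R=Ro.from_quat(s["eef_rot"]).as_matrix()
print("exp socket",proj(n,[s["tool_pos"]+R@[d,0,-.012] for d in(.07,.0825,.095)],c).round(0).tolist())
m,cc,a=blob(im,orange,(200,0,450,200)); ys,xs=np.nonzero(m); print("sock",cc,xs.min(),xs.max(),ys.min(),ys.max())
for cam in ["top","side"]:
    v=r.snapshot(cam); cv2.imwrite(f"pics/{cam}5.png",v[:,:,::-1])
a=cv2.imread("pics/side5.png")[250:430,140:380]; cv2.imwrite("pics/s5c.png",cv2.resize(a,None,fx=3,fy=3,interpolation=cv2.INTER_CUBIC))
E
```

```text
clock: 7.02
tool_pos: [0.5629, 0.2116, 0.1191]
eef_rot: [0.997, -0.057, 0.0, -0.058]
contact_force: [1.0, -0.6, -2.5]
opening: 0.358
finger_force: 20.0
clock: 7.27
tool_pos: [0.5659, 0.2154, 0.1235]
eef_rot: [0.997, -0.055, 0.005, -0.06]
contact_force: [0.0, 0.5, -1.8]
opening: 0.356
finger_force: 20.0
t 7.27 pos [0.5659 0.2154 0.1235] yaw -0.11 z [ 0.016  0.12  -0.993] F [ 0.   0.5 -1.8] op 0.356 ff 20.0
exp socket [[319.0, 143.0], [319.0, 108.0], [319.0, 71.0]]
sock [281.12364323 106.00188768] 266 311 65 146
```

View pics/s5c.png

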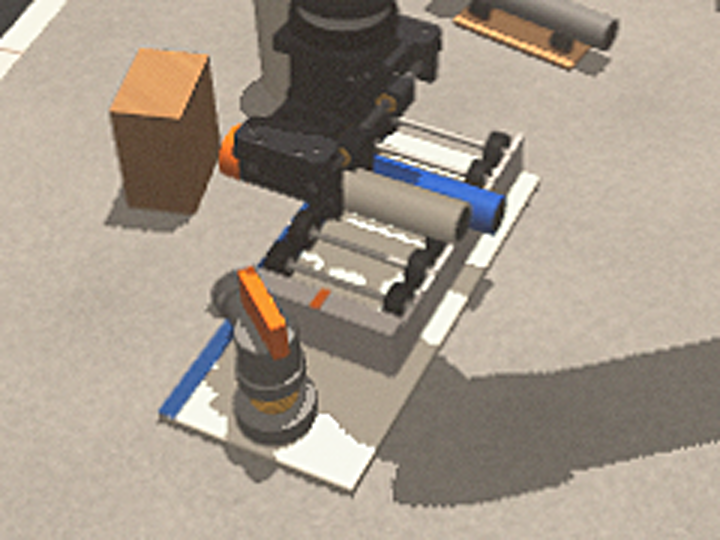

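The side view shows the pipe held above groove 4, with the gripper leaning away from the elbow wing and all clear.

```bash
python3 -m jog '[{"wx":0,"wy":0,"wz":0,"dx":0,"dy":0,"dz":-0.08,"hand":1},{"wx":0,"wy":0,"wz":0,"dx":0,"dy":0,"dz":-0.08,"hand":1},{"wx":0,"wy":0,"wz":0,"dx":0,"dy":0,"dz":-0.03,"hand":1},{"wx":0,"wy":0,"wz":0,"dx":0,"dy":0,"dz":-0.012,"hand":1},{"wx":0,"wy":0,"wz":0,"dx":0,"dy":0,"dz":0,"hand":1}]' 20 && python3 -m jog '[{"wx":0,"wy":0,"wz":0,"dx":0,"dy":0,"dz":0,"hand":1},{"wx":0,"wy":0,"wz":0,"dx":0,"dy":0,"dz":0,"hand":1},{"wx":0,"wy":0,"wz":0,"dx":0,"dy":0,"dz":0,"hand":1},{"wx":0,"wy":0,"wz":0,"dx":0,"dy":0,"dz":0,"hand":1}]' 20 &&  python3 -m jog '[{"wx":0,"wy":0,"wz":0,"dx":0,"dy":0,"dz":-0.01,"hand":1},{"wx":0,"wy":0,"wz":0,"dx":0,"dy":0,"dz":0,"hand":1},{"wx":0,"wy":0,"wz":0,"dx":0,"dy":0,"dz":0,"hand":1}]' 20
```

```text
clock: 7.83
tool_pos: [0.5649, 0.2156, 0.0715]
eef_rot: [0.997, -0.054, 0.003, -0.06]
contact_force: [-0.3, 0.1, -1.6]
opening: 0.354
finger_force: 20.0
clock: 8.17
tool_pos: [0.5655, 0.2158, 0.0725]
eef_rot: [0.997, -0.054, 0.004, -0.06]
contact_force: [-0.5, 0.5, -1.1]
opening: 0.357
finger_force: 20.0
clock: 8.42
tool_pos: [0.5649, 0.2156, 0.0692]
eef_rot: [0.997, -0.054, 0.003, -0.06]
contact_force: [0.2, 0.7, -1.1]
opening: 0.358
finger_force: 20.0
```

```bash
python3 -m jog '[{"wx":0,"wy":0,"wz":0,"dx":0,"dy":-0.004,"dz":-0.008,"hand":1},{"wx":0,"wy":0,"wz":0,"dx":0,"dy":0,"dz":-0.004,"hand":1},{"wx":0,"wy":0,"wz":0,"dx":0,"dy":0,"dz":0,"hand":1},{"wx":0,"wy":0,"wz":0,"dx":0,"dy":0,"dz":0,"hand":1}]' 20 && python3 -m jog '[{"wx":0,"wy":0,"wz":0,"dx":0,"dy":0,"dz":-0.004,"hand":1},{"wx":0,"wy":0,"wz":0,"dx":0,"dy":0,"dz":0,"hand":1},{"wx":0,"wy":0,"wz":0,"dx":0,"dy":0,"dz":0,"hand":1}]' 20 && python3 -m jog '[{"wx":0,"wy":0,"wz":0,"dx":0,"dy":0,"dz":-0.004,"hand":1},{"wx":0,"wy":0,"wz":0,"dx":0,"dy":0,"dz":0,"hand":1},{"wx":0,"wy":0,"wz":0,"dx":0,"dy":0,"dz":0,"hand":1}]' 20
```

```text
clock: 8.75
tool_pos: [0.5649, 0.2145, 0.0661]
eef_rot: [0.997, -0.055, 0.003, -0.06]
contact_force: [-0.2, 0.3, -1.9]
opening: 0.357
finger_force: 20.0
clock: 9.0
tool_pos: [0.565, 0.2146, 0.0652]
eef_rot: [0.997, -0.054, 0.004, -0.06]
contact_force: [1.0, 1.6, -1.0]
opening: 0.357
finger_force: 20.0
clock: 9.25
tool_pos: [0.5652, 0.2155, 0.0646]
eef_rot: [0.997, -0.054, 0.004, -0.061]
contact_force: [-0.9, 1.3, 1.1]
opening: 0.356
finger_force: 20.0
```

```bash
python3 -m jog '[{"wx":0,"wy":0,"wz":0,"dx":0,"dy":0.004,"dz":-0.002,"hand":1},{"wx":0,"wy":0,"wz":0,"dx":0,"dy":0,"dz":0,"hand":1},{"wx":0,"wy":0,"wz":0,"dx":0,"dy":0,"dz":0,"hand":1}]' 20 && python3 -m jog '[{"wx":0,"wy":0,"wz":0,"dx":0,"dy":0.002,"dz":-0.003,"hand":1},{"wx":0,"wy":0,"wz":0,"dx":0,"dy":0,"dz":0,"hand":1},{"wx":0,"wy":0,"wz":0,"dx":0,"dy":0,"dz":0,"hand":1}]' 20
```

```text
clock: 9.5
tool_pos: [0.5653, 0.2162, 0.064]
eef_rot: [0.997, -0.054, 0.004, -0.061]
contact_force: [0.1, 2.7, 1.8]
opening: 0.354
finger_force: 20.0
clock: 9.75
tool_pos: [0.5653, 0.2165, 0.0638]
eef_rot: [0.997, -0.054, 0.004, -0.061]
contact_force: [-1.0, 1.6, 7.1]
opening: 0.358
finger_force: 20.0
```

```bash
python3 -m jog '[{"wx":0,"wy":0,"wz":0,"dx":0,"dy":0,"dz":0.001,"hand":1},{"wx":0,"wy":0,"wz":0,"dx":0,"dy":0,"dz":0,"hand":1},{"wx":0,"wy":0,"wz":0,"dx":0,"dy":0,"dz":0,"hand":0.63},{"wx":0,"wy":0,"wz":0,"dx":0,"dy":0,"dz":0,"hand":0.61},{"wx":0,"wy":0,"wz":0,"dx":0,"dy":0,"dz":0,"hand":0.58}]' 4 && python3 -m jog '[{"wx":0,"wy":0,"wz":0,"dx":0,"dy":0,"dz":0,"hand":0.55},{"wx":0,"wy":0,"wz":0,"dx":0,"dy":0,"dz":0,"hand":0.5},{"wx":0,"wy":0,"wz":0,"dx":0,"dy":0,"dz":0,"hand":0.5},{"wx":0,"wy":0,"wz":0,"dx":0,"dy":0,"dz":0,"hand":0.5}]' 4
python3 - <<'E'
from h import *
st(); n="wrist"; im=r.snapshot(n); cv2.imwrite("pics/w6.png",im[:,:,::-1])
E
```

```text
clock: 10.17
tool_pos: [0.5649, 0.215, 0.0628]
eef_rot: [0.997, -0.055, 0.003, -0.059]
contact_force: [-0.4, -0.6, 0.8]
opening: 0.416
finger_force: 0.0
clock: 10.5
tool_pos: [0.5649, 0.2158, 0.0631]
eef_rot: [0.997, -0.055, 0.003, -0.06]
contact_force: [-0.6, -0.1, 0.0]
opening: 0.502
finger_force: 0.0
t 10.5 pos [0.5649 0.2158 0.0631] yaw -0.109 z [ 0.013  0.119 -0.993] F [-0.6 -0.1  0. ] op 0.502 ff 0.0
```

View pics/w6.png

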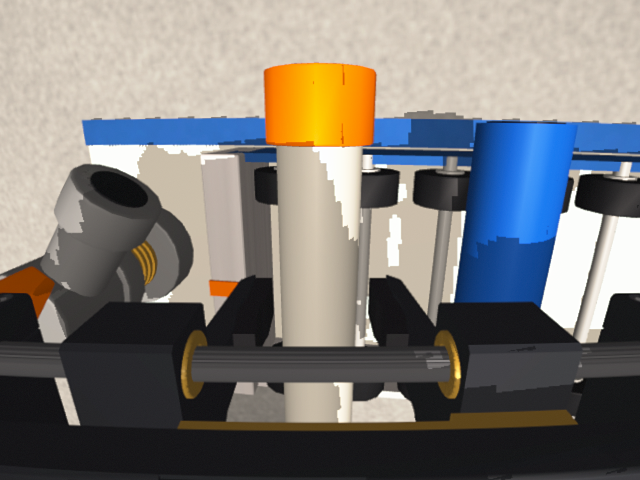

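The white pipe lies free between its wheels and the blue pipe is undisturbed (collar at (320,105), blue at (520,200)). I retreat along the tool axis and go to the grey pipe.

```bash
python3 -m jog '[{"wx":0,"wy":0,"wz":0,"dx":-0.0005,"dy":-0.005,"dz":0.04,"hand":0.5},{"wx":0,"wy":0,"wz":0,"dx":-0.001,"dy":-0.01,"dz":0.08,"hand":0.5},{"wx":0,"wy":0,"wz":0,"dx":-0.001,"dy":-0.01,"dz":0.08,"hand":0.5},{"wx":0,"wy":0,"wz":0,"dx":-0.0015,"dy":-0.012,"dz":0.1,"hand":0.5},{"wx":0,"wy":0,"wz":0,"dx":-0.0015,"dy":-0.012,"dz":0.1,"hand":0.5}]' 20 && python3 -m jog '[{"wx":-0.02,"wy":0.0023,"wz":-0.0095,"dx":-0.011,"dy":-0.14,"dz":0,"hand":0.5},{"wx":-0.02,"wy":0.0023,"wz":-0.0095,"dx":-0.011,"dy":-0.14,"dz":0,"hand":0},{"wx":-0.02,"wy":0.0022,"wz":-0.0095,"dx":-0.011,"dy":-0.14,"dz":0,"hand":0},{"wx":0,"wy":0,"wz":-0.0095,"dx":-0.011,"dy":-0.14,"dz":0,"hand":0},{"wx":0,"wy":0,"wz":-0.0095,"dx":-0.011,"dy":-0.14,"dz":0,"hand":0}]' 20 && python3 -m jog '[{"wx":0,"wy":0,"wz":-0.0095,"dx":-0.011,"dy":-0.14,"dz":0,"hand":0},{"wx":0,"wy":0,"wz":-0.0095,"dx":-0.011,"dy":-0.14,"dz":0,"hand":0},{"wx":0,"wy":0,"wz":-0.0095,"dx":-0.009,"dy":-0.14,"dz":0,"hand":0},{"wx":0,"wy":0,"wz":-0.0095,"dx":-0.008,"dy":-0.14,"dz":0,"hand":0},{"wx":0,"wy":0,"wz":0,"dx":0,"dy":-0.14,"dz":0,"hand":0}]' 20 && python3 -m jog '[{"wx":0,"wy":0,"wz":0,"dx":0,"dy":-0.04,"dz":0,"hand":0},{"wx":0,"wy":0,"wz":0,"dx":0,"dy":0,"dz":0,"hand":0},{"wx":0,"wy":0,"wz":0,"dx":0,"dy":0,"dz":0,"hand":0},{"wx":0,"wy":0,"wz":0,"dx":0,"dy":0,"dz":0,"hand":0},{"wx":0,"wy":0,"wz":0,"dx":0,"dy":0,"dz":0,"hand":0}]' 20
python3 - <<'E'
from h import *
st(); n="wrist"; c=r.camera_info(n); im=r.snapshot(n); cv2.imwrite("pics/w7.png",im[:,:,::-1])
s,cc,a=blob(im,orange,(200,0,460,250)); ys,xs=np.nonzero(s);print("socket",cc,a,xs.min(),xs.max(),ys.min(),ys.max())
for d in r.masks_of(n,"pipe_grey"):
    print(d["p"],np.round(d["bbox"]))
    m=d["region"]; print([ (y,np.flatnonzero(m[y])[[0,-1]].tolist()) for y in range(130,290,20) if m[y].any()])
print(proj(n,tails((.539,-.156),-.284,.034),c).round(0).tolist())
n="top";im=r.snapshot(n); cv2.imwrite("pics/top7.png",im[:,:,::-1])
E
```

```text
clock: 10.97
tool_pos: [0.5633, 0.2035, 0.1647]
eef_rot: [0.997, -0.055, 0.003, -0.06]
contact_force: [-0.4, 1.0, -0.4]
opening: 0.499
finger_force: 0.0
clock: 11.38
tool_pos: [0.5498, 0.0285, 0.1641]
eef_rot: [0.995, -0.101, 0.002, 0.0]
contact_force: [-0.0, -0.8, 0.9]
opening: 0.777
finger_force: 0.0
clock: 11.8
tool_pos: [0.5394, -0.1479, 0.1641]
eef_rot: [0.99, -0.14, 0.002, 0.0]
contact_force: [1.2, -0.9, 0.5]
opening: 1.003
finger_force: 0.0
clock: 12.22
tool_pos: [0.5405, -0.1534, 0.1633]
eef_rot: [0.99, -0.138, 0.002, -0.001]
contact_force: [0.1, 0.4, -0.4]
opening: 0.999
finger_force: 0.0
t 12.22 pos [ 0.5405 -0.1534  0.1633] yaw -0.276 z [ 0.003  0.001 -1.   ] F [ 0.1  0.4 -0.4] op 0.999 ff 0.0
socket [305.07792208 116.26623377] 462 298 313 99 134
0.96 [296.  99. 355. 334.]
[(130, [299, 351]), (150, [304, 345]), (170, [305, 345]), (190, [306, 345]), (210, [307, 345]), (230, [308, 345]), (250, [307, 345]), (270, [307, 344])]
[[323.0, 327.0], [324.0, 224.0], [325.0, 118.0]]
```

```bash
python3 -m jog '[{"wx":0,"wy":0,"wz":-0.003,"dx":-0.004,"dy":-0.011,"dz":-0.14,"hand":0},{"wx":0,"wy":0,"wz":0,"dx":0,"dy":0,"dz":-0.14,"hand":0},{"wx":0,"wy":0,"wz":0,"dx":0,"dy":0,"dz":-0.14,"hand":0},{"wx":0,"wy":0,"wz":0,"dx":0,"dy":0,"dz":-0.1,"hand":0},{"wx":0,"wy":0,"wz":0,"dx":0,"dy":0,"dz":-0.045,"hand":0.2}]' 20 && python3 -m jog '[{"wx":0,"wy":0,"wz":0,"dx":0,"dy":0,"dz":0,"hand":0.4},{"wx":0,"wy":0,"wz":0,"dx":0,"dy":0,"dz":0,"hand":1},{"wx":0,"wy":0,"wz":0,"dx":0,"dy":0,"dz":0,"hand":1},{"wx":0,"wy":0,"wz":0,"dx":0,"dy":0,"dz":0,"hand":1},{"wx":0,"wy":0,"wz":0,"dx":0,"dy":0,"dz":0,"hand":1}]' 20 && python3 -m jog '[{"wx":0,"wy":0,"wz":0,"dx":0,"dy":0,"dz":0,"hand":1},{"wx":0,"wy":0,"wz":0,"dx":0,"dy":0,"dz":0,"hand":1},{"wx":0,"wy":0,"wz":0,"dx":0,"dy":0,"dz":0,"hand":1},{"wx":0,"wy":0,"wz":0,"dx":0,"dy":0,"dz":0,"hand":1},{"wx":0,"wy":0,"wz":0,"dx":0,"dy":0,"dz":0,"hand":1}]' 20
```

```text
clock: 12.78
tool_pos: [0.5374, -0.1575, 0.0188]
eef_rot: [0.99, -0.142, -0.001, -0.0]
contact_force: [-0.5, 0.4, 0.4]
opening: 0.95
finger_force: 0.0
clock: 13.2
tool_pos: [0.5402, -0.1591, 0.0235]
eef_rot: [0.99, -0.143, 0.003, 0.0]
contact_force: [0.4, 0.2, 1.0]
opening: 0.568
finger_force: 0.0
clock: 13.62
tool_pos: [0.5401, -0.1574, 0.0225]
eef_rot: [0.99, -0.142, 0.002, -0.001]
contact_force: [1.4, 4.1, 6.2]
opening: 0.356
finger_force: 20.0
```

```bash
python3 -m jog '[{"wx":0,"wy":0,"wz":0,"dx":0,"dy":0,"dz":0.05,"hand":1},{"wx":0,"wy":0,"wz":0,"dx":-0.02,"dy":0,"dz":0.12,"hand":1},{"wx":0,"wy":0,"wz":0,"dx":-0.04,"dy":0,"dz":0.14,"hand":1},{"wx":0,"wy":0,"wz":0,"dx":-0.04,"dy":0,"dz":0.14,"hand":1},{"wx":0,"wy":0,"wz":0,"dx":-0.02,"dy":0.07,"dz":0.11,"hand":1}]' 20 && python3 -m jog '[{"wx":0,"wy":0,"wz":0.0122,"dx":0,"dy":0.13,"dz":0,"hand":1},{"wx":0,"wy":0,"wz":0.0122,"dx":0,"dy":0.13,"dz":0,"hand":1},{"wx":0,"wy":0,"wz":0.0122,"dx":0,"dy":0.13,"dz":0,"hand":1},{"wx":0,"wy":0,"wz":0.0122,"dx":0,"dy":0.13,"dz":0,"hand":1},{"wx":0,"wy":0,"wz":0.0122,"dx":0.02,"dy":0.13,"dz":0,"hand":1}]' 20 && python3 -m jog '[{"wx":0,"wy":0,"wz":0.0122,"dx":0.06,"dy":0.1,"dz":0,"hand":1},{"wx":0,"wy":0,"wz":0.0122,"dx":0.076,"dy":0.09,"dz":0,"hand":1},{"wx":0,"wy":0,"wz":0,"dx":0,"dy":0,"dz":0,"hand":1},{"wx":0,"wy":0,"wz":0,"dx":0,"dy":0,"dz":0,"hand":1},{"wx":0,"wy":0,"wz":0,"dx":0,"dy":0,"dz":0,"hand":1}]' 20
python3 - <<'E'
from h import *
st(); n="wrist"; c=r.camera_info(n); im=r.snapshot(n); cv2.imwrite("pics/w8.png",im[:,:,::-1])
s=r.get_state(); from scipy.spatial.transform import Rotation as Ro
R=Ro.from_quat(s["eef_rot"]).as_matrix()
print("exp socket",proj(n,[s["tool_pos"]+R@[d,0,-.012] for d in(.07,.0825,.095)],c).round(0).tolist())
m,cc,a=blob(im,orange,(200,0,450,200)); ys,xs=np.nonzero(m); print("sock",cc,xs.min(),xs.max(),ys.min(),ys.max())
E
```

```text
clock: 14.03
tool_pos: [0.5073, -0.1466, 0.1647]
eef_rot: [0.989, -0.146, 0.002, 0.002]
contact_force: [0.7, 0.3, 0.1]
opening: 0.36
finger_force: 19.9
clock: 14.45
tool_pos: [0.5126, 0.0214, 0.1626]
eef_rot: [0.997, -0.082, 0.001, 0.001]
contact_force: [0.1, -1.4, -0.6]
opening: 0.357
finger_force: 19.9
clock: 14.87
tool_pos: [0.5474, 0.0671, 0.1621]
eef_rot: [0.998, -0.058, 0.001, 0.001]
contact_force: [0.1, -0.3, -0.7]
opening: 0.358
finger_force: 19.9
t 14.87 pos [0.5474 0.0671 0.1621] yaw -0.117 z [ 0.002 -0.002 -1.   ] F [ 0.1 -0.3 -0.7] op 0.358 ff 19.9
exp socket [[321.0, 143.0], [321.0, 108.0], [321.0, 71.0]]
sock [272.56554307 106.18539326] 261 292 67 147
```

View pics/w8.png

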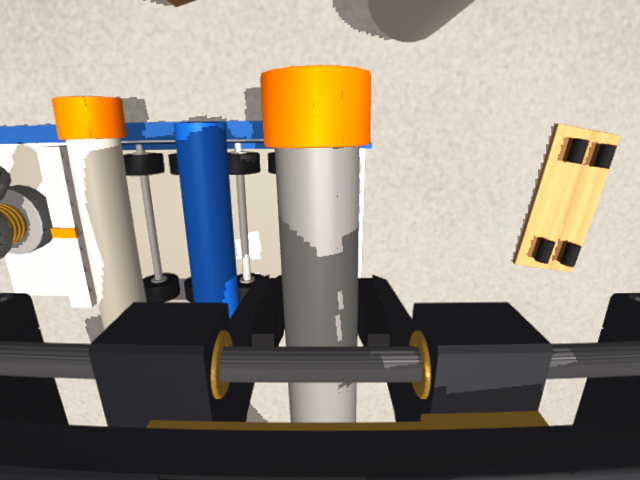

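The wrist view shows the grey pipe straight in the grip over groove 0, with white and blue lying in their grooves at left (white collar at (90,118), blue at (207,220)). Now I lower it.

```bash
python3 -m jog '[{"wx":0,"wy":0,"wz":0.002,"dx":0.006,"dy":0.016,"dz":-0.1,"hand":1},{"wx":0,"wy":0,"wz":0,"dx":0,"dy":0,"dz":-0.12,"hand":1},{"wx":0,"wy":0,"wz":0,"dx":0,"dy":0,"dz":-0.09,"hand":1},{"wx":0,"wy":0,"wz":0,"dx":0,"dy":0,"dz":-0.04,"hand":1},{"wx":0,"wy":0,"wz":0,"dx":0,"dy":0,"dz":0,"hand":1}]' 20 && python3 -m jog '[{"wx":0,"wy":0,"wz":0,"dx":0,"dy":0,"dz":0,"hand":1},{"wx":0,"wy":0,"wz":0,"dx":0,"dy":0,"dz":0,"hand":1},{"wx":0,"wy":0,"wz":0,"dx":0,"dy":0,"dz":-0.012,"hand":1},{"wx":0,"wy":0,"wz":0,"dx":0,"dy":0,"dz":-0.006,"hand":1},{"wx":0,"wy":0,"wz":0,"dx":0,"dy":0,"dz":0,"hand":1}]' 20 && python3 -m jog '[{"wx":0,"wy":0,"wz":0,"dx":0,"dy":0,"dz":0,"hand":1},{"wx":0,"wy":0,"wz":0,"dx":0,"dy":0,"dz":0,"hand":1}]' 20
```

```text
clock: 15.33
tool_pos: [0.5476, 0.0709, 0.0727]
eef_rot: [0.998, -0.057, -0.001, 0.001]
contact_force: [0.7, -0.3, -1.5]
opening: 0.357
finger_force: 19.9
clock: 15.75
tool_pos: [0.5499, 0.0727, 0.0704]
eef_rot: [0.998, -0.056, 0.002, 0.0]
contact_force: [-0.2, 1.0, -1.2]
opening: 0.355
finger_force: 19.9
clock: 15.92
tool_pos: [0.5498, 0.0727, 0.0702]
eef_rot: [0.998, -0.056, 0.002, 0.0]
contact_force: [-0.9, -0.2, -1.5]
opening: 0.358
finger_force: 19.9
```

```bash
python3 -m jog '[{"wx":0,"wy":0,"wz":0,"dx":0,"dy":-0.005,"dz":-0.008,"hand":1},{"wx":0,"wy":0,"wz":0,"dx":0,"dy":0,"dz":-0.006,"hand":1},{"wx":0,"wy":0,"wz":0,"dx":0,"dy":0,"dz":0,"hand":1},{"wx":0,"wy":0,"wz":0,"dx":0,"dy":0,"dz":0,"hand":1}]' 20 && python3 -m jog '[{"wx":0,"wy":0,"wz":0,"dx":0,"dy":0,"dz":-0.005,"hand":1},{"wx":0,"wy":0,"wz":0,"dx":0,"dy":0,"dz":0,"hand":1},{"wx":0,"wy":0,"wz":0,"dx":0,"dy":0,"dz":0,"hand":1}]' 20 && python3 -m jog '[{"wx":0,"wy":0,"wz":0,"dx":0,"dy":0,"dz":-0.004,"hand":1},{"wx":0,"wy":0,"wz":0,"dx":0,"dy":0,"dz":0,"hand":1},{"wx":0,"wy":0,"wz":0,"dx":0,"dy":0,"dz":0,"hand":1}]' 20
```

```text
clock: 16.25
tool_pos: [0.5495, 0.0713, 0.0663]
eef_rot: [0.998, -0.056, 0.002, 0.0]
contact_force: [-0.7, 0.0, -1.4]
opening: 0.356
finger_force: 19.9
clock: 16.5
tool_pos: [0.5497, 0.0714, 0.0652]
eef_rot: [0.998, -0.056, 0.002, 0.0]
contact_force: [-1.2, 0.0, -0.8]
opening: 0.355
finger_force: 19.9
clock: 16.75
tool_pos: [0.5498, 0.0713, 0.0646]
eef_rot: [0.998, -0.056, 0.002, 0.0]
contact_force: [-1.2, 0.5, 3.7]
opening: 0.35
finger_force: 19.9
```

```bash
python3 -m jog '[{"wx":0,"wy":0,"wz":0,"dx":0,"dy":0,"dz":-0.002,"hand":1},{"wx":0,"wy":0,"wz":0,"dx":0,"dy":0,"dz":0,"hand":1},{"wx":0,"wy":0,"wz":0,"dx":0,"dy":0,"dz":0,"hand":1}]' 20 && python3 -m jog '[{"wx":0,"wy":0,"wz":0,"dx":0,"dy":0,"dz":0,"hand":1},{"wx":0,"wy":0,"wz":0,"dx":0,"dy":0,"dz":0,"hand":1},{"wx":0,"wy":0,"wz":0,"dx":0,"dy":0,"dz":0,"hand":0.63},{"wx":0,"wy":0,"wz":0,"dx":0,"dy":0,"dz":0,"hand":0.61},{"wx":0,"wy":0,"wz":0,"dx":0,"dy":0,"dz":0,"hand":0.58}]' 4 && python3 -m jog '[{"wx":0,"wy":0,"wz":0,"dx":0,"dy":0,"dz":0,"hand":0.55},{"wx":0,"wy":0,"wz":0,"dx":0,"dy":0,"dz":0,"hand":0.5},{"wx":0,"wy":0,"wz":0,"dx":0,"dy":0,"dz":0,"hand":0.5},{"wx":0,"wy":0,"wz":0,"dx":0,"dy":0,"dz":0,"hand":0.5}]' 4 && python3 -m jog '[{"wx":0,"wy":0,"wz":0,"dx":0,"dy":0,"dz":0.03,"hand":0.5},{"wx":0,"wy":0,"wz":0,"dx":0,"dy":0,"dz":0.08,"hand":0.5},{"wx":0,"wy":0,"wz":0,"dx":0,"dy":0,"dz":0.12,"hand":0.5},{"wx":0,"wy":0,"wz":0,"dx":0,"dy":0,"dz":0.14,"hand":0.5},{"wx":0,"wy":0,"wz":0,"dx":0,"dy":0,"dz":0.14,"hand":0.4}]' 20 && python3 -m jog '[{"wx":0,"wy":0,"wz":0,"dx":0,"dy":0.08,"dz":0.1,"hand":0.4},{"wx":0,"wy":0,"wz":0,"dx":0,"dy":0.14,"dz":0,"hand":0.4},{"wx":0,"wy":0,"wz":0,"dx":0,"dy":0.14,"dz":0,"hand":0.4},{"wx":0,"wy":0,"wz":0,"dx":0,"dy":0.14,"dz":0,"hand":0.4},{"wx":0,"wy":0,"wz":0,"dx":0,"dy":0,"dz":0,"hand":0.4}]' 20 && python3 -m jog '[{"wx":0,"wy":0,"wz":0,"dx":0,"dy":0,"dz":0,"hand":0.4},{"wx":0,"wy":0,"wz":0,"dx":0,"dy":0,"dz":0,"hand":0.4}]' 20
python3 - <<'E'
from h import *
st(); n="wrist"; c=r.camera_info(n); im=r.snapshot(n); cv2.imwrite("pics/w9.png",im[:,:,::-1])
m,cc,a=blob(im,orange,(0,0,300,330)); rc=rect(m); print(rc,a)
print(onz(n,cv2.boxPoints(rc),.138,c).round(4).tolist())
E
```

```text
clock: 17.0
tool_pos: [0.5498, 0.0714, 0.0644]
eef_rot: [0.998, -0.056, 0.002, -0.0]
contact_force: [-1.9, -0.1, 7.8]
opening: 0.356
finger_force: 19.9
clock: 17.42
tool_pos: [0.5495, 0.0711, 0.0635]
eef_rot: [0.998, -0.056, 0.001, 0.0]
contact_force: [0.2, 0.4, -0.0]
opening: 0.42
finger_force: 0.0
clock: 17.75
tool_pos: [0.5496, 0.0713, 0.0637]
eef_rot: [0.998, -0.056, 0.002, 0.0]
contact_force: [0.6, 0.1, 0.0]
opening: 0.5
finger_force: 0.0
clock: 18.17
tool_pos: [0.549, 0.0712, 0.1928]
eef_rot: [0.998, -0.056, 0.001, 0.0]
contact_force: [1.3, 0.4, 0.0]
opening: 0.554
finger_force: 0.0
clock: 18.58
tool_pos: [0.5483, 0.2067, 0.2167]
eef_rot: [0.999, -0.05, 0.002, -0.004]
contact_force: [-0.1, 0.7, -0.8]
opening: 0.596
finger_force: 0.0
clock: 18.75
tool_pos: [0.5495, 0.1956, 0.2165]
eef_rot: [0.998, -0.056, 0.002, 0.001]
contact_force: [0.6, -0.2, 0.5]
opening: 0.598
finger_force: 0.0
t 18.75 pos [0.5495 0.1956 0.2165] yaw -0.111 z [ 0.003 -0.001 -1.   ] F [ 0.6 -0.2  0.5] op 0.598 ff 0.0
((120.364013671875, 221.0799102783203), (27.73328399658203, 77.725341796875), 17.281496047973633) 1139
[[0.5591, 0.3515, 0.138], [0.6074, 0.3207, 0.138], [0.6, 0.3045, 0.138], [0.5511, 0.3342, 0.138]]
```

View pics/w9.png

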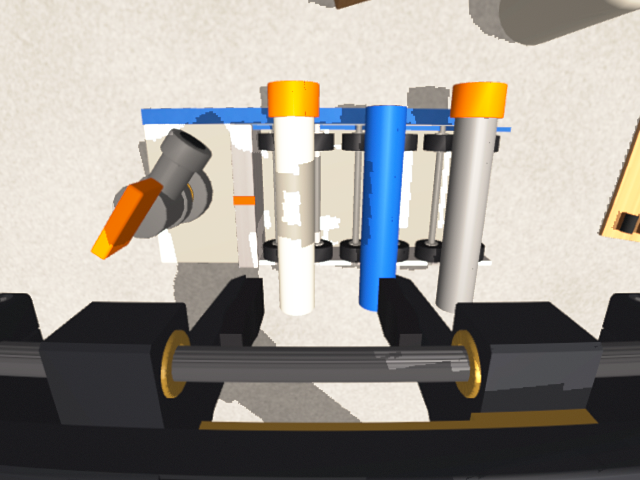

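All three pipes lie in their grooves with sockets at the blue rail: white at (295,200), blue at (385,200), grey at (465,200). The elbow wing is at (125,220). I move over it and turn to match it.

```bash
python3 -m jog '[{"wx":0,"wy":0,"wz":-0.046,"dx":0.017,"dy":0.078,"dz":0,"hand":0.4},{"wx":0,"wy":0,"wz":-0.046,"dx":0.017,"dy":0.078,"dz":0,"hand":0.4},{"wx":0,"wy":0,"wz":-0.046,"dx":0.017,"dy":0.078,"dz":0,"hand":0.4},{"wx":0,"wy":0,"wz":-0.046,"dx":0.017,"dy":0.078,"dz":0,"hand":0.4},{"wx":0,"wy":0,"wz":-0.046,"dx":0.017,"dy":0.078,"dz":0,"hand":0.4}]' 20 && python3 -m jog '[{"wx":0,"wy":0,"wz":-0.046,"dx":0.017,"dy":0.078,"dz":0,"hand":0.4},{"wx":0,"wy":0,"wz":-0.046,"dx":0.017,"dy":0.078,"dz":0,"hand":0.4},{"wx":0,"wy":0,"wz":0,"dx":0,"dy":0,"dz":0,"hand":0.4},{"wx":0,"wy":0,"wz":0,"dx":0,"dy":0,"dz":0,"hand":0.4},{"wx":0,"wy":0,"wz":0,"dx":0,"dy":0,"dz":0,"hand":0.4}]' 20
cat > look.py <<'E'
from h import *
import sys
st(); print("q",r.get_state()["q"].round(2))
n="wrist"; c=r.camera_info(n); im=r.snapshot(n); cv2.imwrite(f"pics/{sys.argv[1]}.png",im[:,:,::-1])
hsv=cv2.cvtColor(im,cv2.COLOR_RGB2HSV)
m,cc,a=blob(im,orange,(200,130,430,330)); rc=rect(m); print(rc,a)
p=onz(n,cv2.boxPoints(rc),.138,c); print(p.round(4).tolist())
e=[p[1]-p[0],p[2]-p[1]]; e=max(e,key=np.linalg.norm); print("yaw",np.arctan2(e[1],e[0]),p.mean(0),np.linalg.norm(e))
E
python3 look.py w10
```

```text
clock: 19.22
tool_pos: [0.5717, 0.2924, 0.2166]
eef_rot: [0.958, -0.286, 0.002, 0.001]
contact_force: [0.3, 0.5, 0.0]
opening: 0.601
finger_force: 0.0
clock: 19.63
tool_pos: [0.5798, 0.3299, 0.2163]
eef_rot: [0.929, -0.369, 0.002, 0.002]
contact_force: [-1.3, -1.5, 0.4]
opening: 0.6
finger_force: 0.0
t 19.63 pos [0.5798 0.3299 0.2163] yaw -0.756 z [ 0.002 -0.004 -1.   ] F [-1.3 -1.5  0.4] op 0.6 ff 0.0
q [-0.79  0.81  0.41  1.47 -0.36  0.94 -2.61]
((319.5, 244.0), (82.0, 17.0), 90.0) 1259
[[0.6045, 0.3154, 0.138], [0.5969, 0.3073, 0.138], [0.5542, 0.3472, 0.138], [0.5624, 0.3558, 0.138]]
yaw 2.391262040665799 [0.57951333 0.33142344 0.138     ] 0.05840621959997291
```

View pics/w10.png

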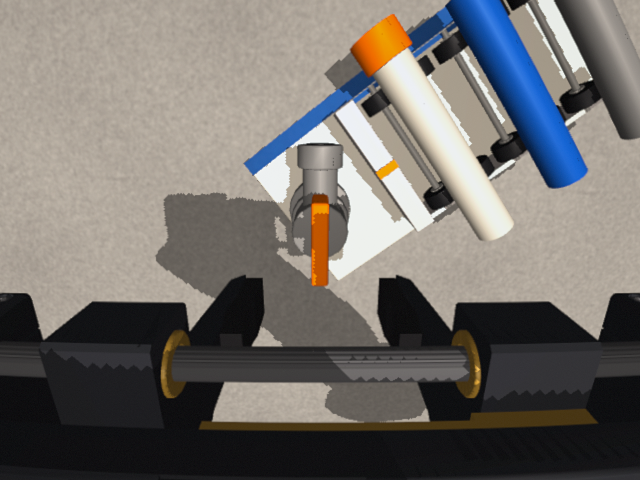

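The wing now lies straight in the image at (319,244), with its outlet at (320,157). The last joint is near its limit for the clockwise turn, so I turn the gripper half round and take the equivalent grasp.

```bash
python3 -m jog '[{"wx":0,"wy":0,"wz":0.06,"dx":0,"dy":0,"dz":0,"hand":0.4},{"wx":0,"wy":0,"wz":0.06,"dx":0,"dy":0,"dz":0,"hand":0.4},{"wx":0,"wy":0,"wz":0.06,"dx":0,"dy":0,"dz":0,"hand":0.4},{"wx":0,"wy":0,"wz":0.06,"dx":0,"dy":0,"dz":0,"hand":0.4},{"wx":0,"wy":0,"wz":0.06,"dx":0,"dy":0,"dz":0,"hand":0.4}]' 20 && python3 -m jog '[{"wx":0,"wy":0,"wz":0.06,"dx":0,"dy":0,"dz":0,"hand":0.4},{"wx":0,"wy":0,"wz":0.06,"dx":0,"dy":0,"dz":0,"hand":0.4},{"wx":0,"wy":0,"wz":0.06,"dx":0,"dy":0,"dz":0,"hand":0.4},{"wx":0,"wy":0,"wz":0.06,"dx":0,"dy":0,"dz":0,"hand":0.4},{"wx":0,"wy":0,"wz":0.06,"dx":0,"dy":0,"dz":0,"hand":0.4}]' && python3 -m jog '[{"wx":0,"wy":0,"wz":0.06,"dx":0,"dy":0,"dz":0,"hand":0.4},{"wx":0,"wy":0,"wz":0.06,"dx":0,"dy":0,"dz":0,"hand":0.4},{"wx":0,"wy":0,"wz":0.06,"dx":0,"dy":0,"dz":0,"hand":0.4},{"wx":0,"wy":0,"wz":0.06,"dx":0,"dy":0,"dz":0,"hand":0.4},{"wx":0,"wy":0,"wz":0.06,"dx":0,"dy":0,"dz":0,"hand":0.4}]' && python3 -m jog '[{"wx":0,"wy":0,"wz":0.06,"dx":0,"dy":0,"dz":0,"hand":0.4},{"wx":0,"wy":0,"wz":0.06,"dx":0,"dy":0,"dz":0,"hand":0.4},{"wx":0,"wy":0,"wz":0.06,"dx":0,"dy":0,"dz":0,"hand":0.4},{"wx":0,"wy":0,"wz":0.06,"dx":0,"dy":0,"dz":0,"hand":0.4},{"wx":0,"wy":0,"wz":0.06,"dx":0,"dy":0,"dz":0,"hand":0.4}]' && python3 -m jog '[{"wx":0,"wy":0,"wz":0.06,"dx":0,"dy":0,"dz":0,"hand":0.4},{"wx":0,"wy":0,"wz":0.06,"dx":0,"dy":0,"dz":0,"hand":0.4},{"wx":0,"wy":0,"wz":0.06,"dx":0,"dy":0,"dz":0,"hand":0.4},{"wx":0,"wy":0,"wz":0.06,"dx":0,"dy":0,"dz":0,"hand":0.4},{"wx":0,"wy":0,"wz":0.06,"dx":0,"dy":0,"dz":0,"hand":0.4}]' && python3 -m jog '[{"wx":0,"wy":0,"wz":0.06,"dx":0,"dy":0,"dz":0,"hand":0.4},{"wx":0,"wy":0,"wz":0.014,"dx":0,"dy":0.004,"dz":0,"hand":0.4},{"wx":0,"wy":0,"wz":0,"dx":0,"dy":0,"dz":0,"hand":0.4},{"wx":0,"wy":0,"wz":0,"dx":0,"dy":0,"dz":0,"hand":0.4},{"wx":0,"wy":0,"wz":0,"dx":0,"dy":0,"dz":0,"hand":0.4}]' | tail -6
python3 look.py w11
python3 - <<'E'
from h import *
n="top"; im=r.snapshot(n); cv2.imwrite("pics/top11.png",im[:,:,::-1])
E
```

```text
clock: 20.1
tool_pos: [0.5798, 0.3303, 0.2167]
eef_rot: [0.997, -0.075, 0.002, 0.001]
contact_force: [1.0, 0.5, 0.7]
opening: 0.599
finger_force: 0.0
clock: 20.52
tool_pos: [0.5798, 0.3303, 0.2166]
eef_rot: [0.975, 0.223, 0.002, 0.0]
contact_force: [-0.5, 0.9, 0.2]
opening: 0.601
finger_force: 0.0
clock: 20.93
tool_pos: [0.5799, 0.3302, 0.2166]
eef_rot: [0.865, 0.501, 0.001, -0.0]
contact_force: [-0.3, 0.6, 0.5]
opening: 0.603
finger_force: 0.0
clock: 21.35
tool_pos: [0.5799, 0.3302, 0.2166]
eef_rot: [0.679, 0.734, 0.001, -0.001]
contact_force: [-0.7, -0.3, 0.1]
opening: 0.6
finger_force: 0.0
clock: 21.77
tool_pos: [0.58, 0.3301, 0.2166]
eef_rot: [0.431, 0.902, 0.0, -0.001]
contact_force: [-0.3, 0.5, 1.0]
opening: 0.597
finger_force: 0.0
clock: 22.18
tool_pos: [0.5796, 0.3332, 0.2164]
eef_rot: [0.367, 0.93, 0.0, -0.001]
contact_force: [0.3, -0.4, -0.4]
opening: 0.6
finger_force: 0.0
t 22.18 pos [0.5796 0.3332 0.2164] yaw 2.39 z [-0.002  0.002 -1.   ] F [ 0.3 -0.4 -0.4] op 0.6 ff 0.0
q [-0.35  0.81 -0.48  1.43  0.4   1.   -0.1 ]
((318.0, 233.5), (75.0, 16.0), 90.0) 1249
[[0.5533, 0.3492, 0.138], [0.5604, 0.3568, 0.138], [0.599, 0.321, 0.138], [0.5914, 0.3129, 0.138]]
yaw -0.7468228220639183 [0.57601333 0.33497914 0.138     ] 0.05261473660511321
```

```bash
python3 -m jog '[{"wx":0,"wy":0,"wz":0,"dx":-0.004,"dy":-0.005,"dz":-0.12,"hand":0.4},{"wx":0,"wy":0,"wz":0,"dx":0,"dy":0,"dz":-0.12,"hand":0.4},{"wx":0,"wy":0,"wz":0,"dx":0,"dy":0,"dz":-0.1,"hand":0.4},{"wx":0,"wy":0,"wz":0,"dx":0,"dy":0,"dz":-0.07,"hand":0.4},{"wx":0,"wy":0,"wz":0,"dx":0,"dy":0,"dz":0,"hand":0.5}]' 50 && python3 -m jog '[{"wx":0,"wy":0,"wz":0,"dx":0,"dy":0,"dz":0,"hand":1},{"wx":0,"wy":0,"wz":0,"dx":0,"dy":0,"dz":0,"hand":1},{"wx":0,"wy":0,"wz":0,"dx":0,"dy":0,"dz":0,"hand":1},{"wx":0,"wy":0,"wz":0,"dx":0,"dy":0,"dz":0,"hand":1},{"wx":0,"wy":0,"wz":0,"dx":0,"dy":0,"dz":0,"hand":1}]' 50 && python3 -m jog '[{"wx":0,"wy":0,"wz":0,"dx":0,"dy":0,"dz":0,"hand":1},{"wx":0,"wy":0,"wz":0,"dx":0,"dy":0,"dz":0,"hand":1},{"wx":0,"wy":0,"wz":0,"dx":0,"dy":0,"dz":0,"hand":1}]' 50; python3 -c "
from h import *
st()"
```

```text
clock: 22.7
tool_pos: [0.5761, 0.3307, 0.1096]
eef_rot: [0.366, 0.931, -0.003, -0.003]
contact_force: [-0.6, -0.7, -0.3]
opening: 0.546
finger_force: 0.0
clock: 23.12
tool_pos: [0.579, 0.333, 0.115]
eef_rot: [0.366, 0.931, 0.001, -0.001]
contact_force: [0.5, 0.3, -0.2]
opening: 0.172
finger_force: 0.0
clock: 23.37
tool_pos: [0.5783, 0.3322, 0.1148]
eef_rot: [0.366, 0.931, 0.0, -0.001]
contact_force: [-2.1, -1.6, 7.0]
opening: 0.133
finger_force: 50.0
t 23.37 pos [0.5783 0.3322 0.1148] yaw 2.392 z [-0.003  0.002 -1.   ] F [-2.1 -1.6  7. ] op 0.133 ff 50.0
```

```bash
python3 -m jog '[{"wx":0,"wy":0,"wz":-0.02,"dx":0,"dy":0,"dz":0,"hand":1},{"wx":0,"wy":0,"wz":-0.04,"dx":0,"dy":0,"dz":0,"hand":1},{"wx":0,"wy":0,"wz":-0.04,"dx":0,"dy":0,"dz":0,"hand":1},{"wx":0,"wy":0,"wz":-0.04,"dx":0,"dy":0,"dz":0,"hand":1},{"wx":0,"wy":0,"wz":-0.04,"dx":0,"dy":0,"dz":0,"hand":1}]' 50 && python3 -m jog '[{"wx":0,"wy":0,"wz":-0.04,"dx":0,"dy":0,"dz":0,"hand":1},{"wx":0,"wy":0,"wz":-0.04,"dx":0,"dy":0,"dz":0,"hand":1},{"wx":0,"wy":0,"wz":-0.04,"dx":0,"dy":0,"dz":0,"hand":1},{"wx":0,"wy":0,"wz":-0.04,"dx":0,"dy":0,"dz":0,"hand":1},{"wx":0,"wy":0,"wz":-0.03,"dx":0,"dy":0,"dz":0,"hand":1}]' 50 && python3 -m jog '[{"wx":0,"wy":0,"wz":-0.02,"dx":0,"dy":0,"dz":0,"hand":1},{"wx":0,"wy":0,"wz":-0.01,"dx":0,"dy":0,"dz":0,"hand":1},{"wx":0,"wy":0,"wz":0,"dx":0,"dy":0,"dz":0,"hand":1},{"wx":0,"wy":0,"wz":0,"dx":0,"dy":0,"dz":0,"hand":1},{"wx":0,"wy":0,"wz":0,"dx":0,"dy":0,"dz":0,"hand":1}]' 50
python3 - <<'E'
from h import *
st(); print(r.get_state()["moment"])
n="top"; im=r.snapshot(n); cv2.imwrite("pics/top12.png",im[:,:,::-1])
im=r.snapshot("side"); cv2.imwrite("pics/side12.png",im[:,:,::-1])
E
```

```text
clock: 23.78
tool_pos: [0.578, 0.332, 0.1147]
eef_rot: [0.528, 0.849, 0.0, -0.001]
contact_force: [-3.0, -3.0, 6.2]
opening: 0.133
finger_force: 50.0
clock: 24.2
tool_pos: [0.5778, 0.332, 0.1147]
eef_rot: [0.679, 0.734, 0.0, -0.001]
contact_force: [-3.4, -2.6, 6.6]
opening: 0.129
finger_force: 50.0
clock: 24.62
tool_pos: [0.5778, 0.332, 0.1147]
eef_rot: [0.699, 0.715, 0.0, -0.001]
contact_force: [-2.8, -3.6, 7.0]
opening: 0.133
finger_force: 50.0
t 24.62 pos [0.5778 0.332  0.1147] yaw 1.593 z [-0.001  0.002 -1.   ] F [-2.8 -3.6  7. ] op 0.133 ff 50.0
[-0.60349824  0.60580311  0.12084857]
```

```bash
python3 -m jog '[{"wx":0,"wy":0,"wz":-0.025,"dx":0,"dy":0,"dz":0,"hand":1},{"wx":0,"wy":0,"wz":-0.025,"dx":0,"dy":0,"dz":0,"hand":1},{"wx":0,"wy":0,"wz":-0.014,"dx":0,"dy":0,"dz":0,"hand":1},{"wx":0,"wy":0,"wz":0,"dx":0,"dy":0,"dz":0,"hand":1},{"wx":0,"wy":0,"wz":0,"dx":0,"dy":0,"dz":0,"hand":1}]' 50 && python3 -m jog '[{"wx":0,"wy":0,"wz":0,"dx":0,"dy":0,"dz":0,"hand":1},{"wx":0,"wy":0,"wz":0,"dx":0,"dy":0,"dz":0,"hand":0.8},{"wx":0,"wy":0,"wz":0,"dx":0,"dy":0,"dz":0,"hand":0.6},{"wx":0,"wy":0,"wz":0,"dx":0,"dy":0,"dz":0,"hand":0.4},{"wx":0,"wy":0,"wz":0,"dx":0,"dy":0,"dz":0,"hand":0.4}]' 10 && python3 -m jog '[{"wx":0,"wy":0,"wz":0,"dx":0,"dy":0,"dz":0,"hand":0.4},{"wx":0,"wy":0,"wz":0,"dx":0,"dy":0,"dz":0.05,"hand":0.4},{"wx":0,"wy":0,"wz":0,"dx":0,"dy":0,"dz":0.12,"hand":0.4},{"wx":0,"wy":0,"wz":0,"dx":0,"dy":0,"dz":0.14,"hand":0.4},{"wx":0,"wy":0,"wz":0,"dx":0,"dy":0,"dz":0.14,"hand":0.4}]' 10  && python3 -m jog '[{"wx":0,"wy":0,"wz":0,"dx":-0.06,"dy":0.14,"dz":0.02,"hand":0.4},{"wx":0,"wy":0,"wz":0,"dx":-0.06,"dy":0.14,"dz":0.02,"hand":0.4},{"wx":0,"wy":0,"wz":0,"dx":-0.06,"dy":0.14,"dz":0,"hand":0.4},{"wx":0,"wy":0,"wz":0,"dx":0,"dy":0,"dz":0,"hand":0.4},{"wx":0,"wy":0,"wz":0,"dx":0,"dy":0,"dz":0,"hand":0.4}]' 10
python3 - <<'E'
from h import *
st()
n="top"; im=r.snapshot(n); cv2.imwrite("pics/top13.png",im[:,:,::-1])
m,c,a=blob(im,orange,(110,195,165,245)); rc=rect(m);print("wing",rc,onz(n,rc[0],0.138))
e=onz(n,cv2.boxPoints(rc),.138); e=max([e[1]-e[0],e[2]-e[1]],key=np.linalg.norm); print("dir",np.arctan2(e[1],e[0]))
m,c,a=blob(im,blue,(200,200,232,280)); rc=rect(m);print("blue",rc)
v=im[160:310,100:330]; v=cv2.resize(v,None,fx=3.4,fy=3.4,interpolation=cv2.INTER_CUBIC); cv2.imwrite("pics/top13c.png",v[:,:,::-1])
E
```

```text
clock: 25.13
tool_pos: [0.5777, 0.332, 0.1147]
eef_rot: [0.744, 0.669, 0.0, -0.001]
contact_force: [-3.0, -3.1, 7.4]
opening: 0.136
finger_force: 50.0
clock: 25.55
tool_pos: [0.5785, 0.3328, 0.1137]
eef_rot: [0.744, 0.669, 0.001, -0.001]
contact_force: [0.3, 0.2, -1.2]
opening: 0.402
finger_force: 0.0
clock: 25.97
tool_pos: [0.578, 0.3324, 0.228]
eef_rot: [0.744, 0.669, 0.001, -0.001]
contact_force: [1.0, 0.7, 0.2]
opening: 0.604
finger_force: 0.0
clock: 26.38
tool_pos: [0.5308, 0.4414, 0.2372]
eef_rot: [0.742, 0.671, 0.002, -0.002]
contact_force: [0.6, -1.1, -0.5]
opening: 0.603
finger_force: 0.0
t 26.38 pos [0.5308 0.4414 0.2372] yaw 1.471 z [-0.     0.006 -1.   ] F [ 0.6 -1.1 -0.5] op 0.603 ff 0.0
wing ((132.9615478515625, 220.80772399902344), (24.43484115600586, 4.8373541831970215), 7.125016689300537) [[0.57723194 0.32922031 0.138     ]]
dir -1.6714296772721697
blue ((218.3848419189453, 239.50531005859375), (70.78618621826172, 25.83403968811035), 87.35746002197266)
```

View pics/top13c.png

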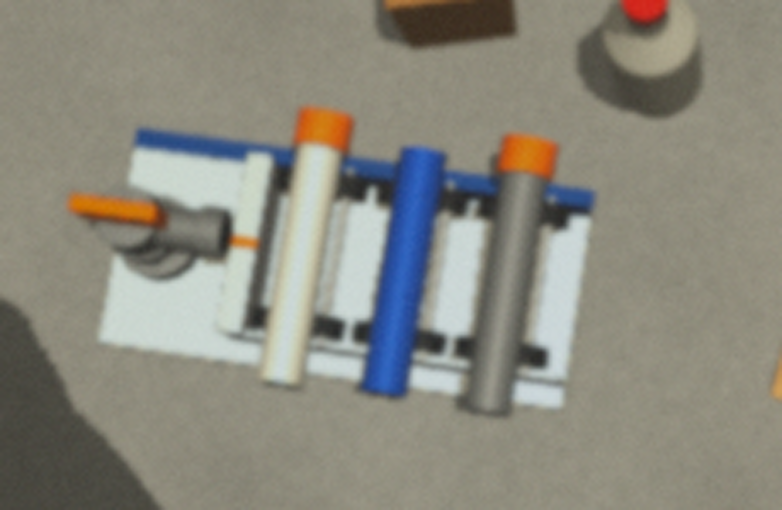

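The top view shows all three pipes parallel in their grooves, with sockets at the blue rail. The outlet at (225,232) points at the orange mark at (243,241). The wing direction is within about 0.01 rad of nominal, and the gripper is clear.

```bash
python3 -c "
from plant import r
print(r.finish_job())"
```

```text
the job is handed in; nothing more can be done
None
```

The job is handed in: grey and white pipes lie in the two end grooves with sockets on the blue-rail side, blue is in place, and the outlet points at the mark to about 0.01 rad by my own measurement (no verdict was returned).

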